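Unclip the extractor's filter cover for washing

ROBOT

A 6-joint arm with a two-finger parallel gripper is mounted at the origin on the work surface. World frame = base frame: x ahead of the robot, y to its left, z up, the work surface at z = 0. Lengths are in m, angles in rad, forces in N, time in s.
With the tool pointing down it reaches from about 0.275 to 0.725 m from the base axis. Payload 5.6 kg.
Tool frame: the origin (TCP) lies midway between the tips of the shut fingers; the grasp point (between the pads) lies 19 mm behind it (robot.grasp_offset is the distance from the TCP to the grasp point, in m); z points along the fingers, y is the direction in which the jaws open and shut (so a half turn about z gives the same grasp; the last joint's range is limited). The gripper opens to 85 mm and grips with 20 to 120 N. Pads are 22 mm wide; open, the fingers measure 114 mm over their backs; the gripper's body (76 mm by 85 mm) begins 54 mm behind the grasp point. The pads swing forward as they close: fully open they stand 13 mm farther back than shut.
Start: joints at [-1, 0.255, 0.108, 0, -1.424, -0.285], TCP at [0.155, -0.528, 0.231] pointing down, gripper open.
Joint ranges: [-2.95, 2.95], [-1.21, 1.97], [-1.09, 1.5], [-2.87, 1.71], [-2.94, -0.07], [-3.05, 3.05]. Speed limits (rad/s): [2.57, 2.57, 3.14, 3.14, 3.14, 3.14].

INTERFACE

Orientations are given as a rotation vector (axis times angle).
In Python, from plant import robot gives the robot as it stands. The module is installed in compiled form; this text tells all that it offers.
- The arm moves only by the tool play_rows, never from a script. Its argument "commands" is a list of rows, each a list of 5 numbers: the closure, from 0 (fully open) to 1 (shut), then the shift along the tool's x, y, z in cm, then the turn about the tool's z in degrees. A call has 1 to 12 rows; each row is the pose to reach, as a shift and turn from the pose measured when the call began, along the tool's axes at that moment; what a row does not reach only later rows make up. A row lasts 1/10 s, in which the tool goes at most 50 mm and 8.59 degrees, less where a joint would pass 70% of its speed; a pose out of reach is approached as far as the arm can. A call with a gripper value outside its range is refused whole. The fingers move at their own pace and stop on an object; the grip force is fixed at half the most. Time passes only in rows, so rows that repeat a pose let the fingers close. It gives the time, the measured TCP pose, the force and the opening at its end, in the units of the state.
- robot.get_obs(): the state, without advancing time (a new reading comes with each control period).
- robot.grab_frame(name): name is "scene" or "top" or "wrist"; returns a dict with "color" (480x640x3 uint8, blue, green, red), "fx", "fy", "cx", "cy" (pixels), "position" and "attitude" of the camera in the world. Camera axes: x right, y down, z forward; pixel columns grow to the right and rows downward; lengths in m; the calibration is good to about 2 mm. A picture is of the moment at which its call begins. There is no depth.
- robot.hand_in(): hands the job in, once; it reports no verdict.
Trained networks look in the newest picture that a camera, given by its name, has taken for a name from the list of things; names that differ only in an ending like _2 or _b are one class to them, and where a whole thing is asked for, a point or a joint stands for the part that bears it (a point fixed in the world has none). Each returns a list of dicts, best first, with "confidence" (0 to 1); they miss things now and then, are a little off and sometimes report something else, mostly with a low value. They report only what shows in the picture. A call takes as long as a camera call. They do not tell look-alikes from the thing itself.
- robot.regions_of(thing, camera): "region" (480x640 bool, what is visible of it) and "position" ([column, row] in pixels, amid what is visible of it).
- robot.pinpoint(thing, camera): "position" ([column, row] in pixels: a listed point, or the origin of a listed thing).
The state is a dict: "time_s": time; "joints": joint angles; "joint_vel": joint speeds; "joint_efforts": joint torques, N m; "position": TCP position; "tcp_rot": TCP orientation; "ft_force": force on the tool from outside, world axes, zero at the start; "torque": the same for the moment, N m; "width": opening from 0.0 (shut) to 1.0 (fully open).
Only numpy, scipy, OpenCV 4.12 (cv2) and the standard library are available. Lean on these libraries where they do the work, as an engineer would, in place of code of your own. Each camera call takes 0.05 s, during which the arm holds its last target.

TASK

Take the filter cover off the bench extractor: press its snap tab inward gently, feeling for it, until that end of the cover pops up, then draw the cover towards the tab end to free its lugs from the keeper and lift it off without forcing anything. Set it down (do not drop it) flat in the empty tray, finger bar up, let go, and leave the other things on the counter where they stand.

Things in the scene. Friction and masses are not known exactly. Their poses are not given: they have to be found in the camera images.
- box: Low steel bench extractor box, 205 x 150 mm, deck 69 mm high, fixed. Origin: on the counter under the recess centre; z up. Own +x runs from the tab end (bare deck, edge at x = -108 mm) to the keeper end (edge at +98 mm). A grey cover lies flush in the recess. A spring in the recess pops the cover's tab end up about 12 mm once the tab lets go; it then stays up.
- tab_face (a point): Nominal centre of the outer (box -x) face of the snap tab's thumb pad, fixed in the box, 99 mm above the counter; pad 26 mm wide, 22 mm high. The real face stands up to 7 mm nearer or farther along box x: find it by touch. Press it to box +x from above the bare deck, fingertips no lower than the pad's middle: the cover's edge below needs 12 mm of room to pop up.
- tab_nose (a point): Nose of the same tab, near box x = -58 mm, 71 mm above the counter: it points to box -x and hooks over the cover's edge bar. The tab is sprung: it yields from about 3 N, lets go after 3 to 5 mm (5 to 8 N), meets a hard stop at 5.8 mm (9 N), breaks above 14 N and springs back when let go. This point is fixed in the box.
- keeper (a point): Middle of the top of the fixed keeper strip across the box's +x end, 76 mm above the counter. It overhangs the cover's two lugs by 5 mm. After popping up, the cover slopes by about 5 degrees with the lugs still under the keeper: lifted straight it jams (20 N breaks it). Draw it 7 to 12 mm towards the tab end (box -x), where it slides freely, then lift.
- cover: Grey plastic filter cover, 130 x 100 mm, 5 mm thick, 0.13 to 0.21 kg, with a finger bar on top. Origin: centre of its underside; axes as the box's while fitted (underside 64 mm above the counter). Window for the tab at x = -57 to -21 mm, 38 mm wide; edge bar outside it; two lugs reach to x = +72 mm. It has 4 mm play sideways in the recess.
- cover_grip (a point): On the cover's finger bar (50 mm long along the cover's x, 14 mm thick along y, 30 mm high above the cover's top face): a point on its middle line, 24 mm above the cover's underside, 11 mm below the bar's top, at cover x = +20 mm. Pinch the bar across y from above.
- cover_edge (a point): Middle of the top of the cover's edge bar at the tab end, at cover x = -61 mm. About 69 mm above the counter while latched, about 80 mm once popped up.
- tray: Empty aluminium tray, 240 x 200 mm outside, rim 25 mm high, walls and floor 3 mm, fixed. Origin: underside centre; long side along its x.
- jar: Small amber jar, 44 mm across, 60 mm high. Bystander. Origin: underside centre.
- spatula: Spatula lying flat, 260 mm long. Bystander. Origin: on its handle line.
- oil_bottle: Steel oil bottle, 60 mm across, 190 mm high. Bystander. Origin: underside centre.
- sauce_bottle: Plastic sauce bottle, 60 mm across, 170 mm high. Bystander. Origin: underside centre.
- bowl: White bowl, 110 mm across, 45 mm high. Bystander. Origin: underside centre.
- cup: Steel cup, 66 mm across, 75 mm high. Bystander. Origin: underside centre.
Not all that is in view belongs to the job. What is shaped like the cover but orange or turquoise is not meant.

How it is judged:
By the outcome, as a careful person would: the job done as asked, in the order asked, and still so for the second after the job is handed in, with the robot touching nothing.
It also fails if it takes over 64 s, if anything falls off the work surface, if the arm or the gripper's body presses on something with over 40 N, if the wrist force passes 120 N, or if a joint passes its speed limit or range.

## Working session

There is one attempt and no reset: what is moved stays moved. The work goes in short steps, Python scripts to look and compute and a tool call to move; the robot and the scene stay as the last step left them, time stands still between calls to the robot, and variables do not carry over. Pictures are saved under pics/ and viewed, and the job is handed in when it is done.

Besides the shell and the picture viewer there is one more tool, called after ">>>" by a JSON object that holds its "api" and its "payload". play_rows: Moves the arm, as the interface text tells. Its arguments: {"type":"object","properties":{"commands":{"type":"array","items":{"type":"array","items":{"type":"number"}}}},"required":["commands"]}

```bash
mkdir -p pics; cat > h.py <<'E'
import numpy as np, cv2
from scipy.spatial.transform import Rotation as R
from plant import robot
def rot(a):
    a=np.array(a,float)
    if a.shape==(3,3): return a
    if a.size==4: return R.from_quat(a).as_matrix()
    return R.from_rotvec(a.ravel()).as_matrix()
def ray(f,p):
    d=np.array([(p[0]-f['cx'])/f['fx'],(p[1]-f['cy'])/f['fy'],1.])
    return np.array(f['position']),rot(f['attitude'])@d
def atz(f,p,z):
    o,d=ray(f,p); return o+d*(z-o[2])/d[2]
def proj(f,X):
    c=rot(f['attitude']).T@(np.array(X)-np.array(f['position']))
    return np.array([f['fx']*c[0]/c[2]+f['cx'],f['fy']*c[1]/c[2]+f['cy']])
E
python3 - <<'E'
from h import *
for n in ['scene','top','wrist']:
    f=robot.grab_frame(n); cv2.imwrite(f'pics/{n}0.png',f['color'])
    print(n,f['fx'],f['position'],f['attitude'])
    for t in ['tab_face','tab_nose','keeper','cover_grip','cover_edge','cover','box','tray']:
        try: print(t,[(np.round(d['position'],1),round(d['confidence'],2)) for d in robot.pinpoint(t,n)][:4])
        except Exception as e: print(t,e)
o=robot.get_obs(); print(o)
E
```

```text
scene 552.9121987693275 [ 1.66668218 -0.28004261  0.94042198] [-1.82346373 -1.4207163   0.74502237]
tab_face [(array([342.2, 299.7]), 0.63), (array([331.2, 253.8]), 0.61), (array([398.7, 231.1]), 0.57)]
tab_nose [(array([401.9, 232.6]), 0.84)]
keeper [(array([420.9, 263.5]), 0.72)]
cover_grip [(array([249.2, 234.2]), 0.88), (array([418.6, 262.1]), 0.7), (array([410.3, 242.7]), 0.55)]
cover_edge [(array([401.6, 233.4]), 0.97), (array([341.4, 224.4]), 0.88), (array([270.9, 225.8]), 0.68), (array([413.2, 245.6]), 0.51)]
cover [(array([414.3, 247.9]), 0.93), (array([256.5, 235.7]), 0.93)]
box [(array([407.8, 266.1]), 0.67)]
tray [(array([243.6, 292. ]), 0.88)]
top 467.3563247368862 [ 0.40368854 -0.02971574  1.08287509] [-2.16002498  2.13155114 -0.16889515]
tab_face [(array([214., 258.]), 0.94), (array([ 99.3, 279.5]), 0.59)]
tab_nose [(array([218.4, 260.3]), 0.72)]
keeper [(array([217.6, 198.2]), 0.79)]
cover_grip [(array([234.8, 338.7]), 0.96), (array([396.6, 356. ]), 0.88), (array([213.4, 222.5]), 0.74)]
cover_edge [(array([220.3, 262.3]), 0.85), (array([270.4, 341.8]), 0.78)]
cover [(
[... 396 characters left out ...]
x []
tray []
{'time_s': 1.35, 'joints': array([-1.00039868e+00,  2.55114123e-01,  1.08195064e-01,  6.80060298e-06,
       -1.42391335e+00, -2.84598538e-01]), 'joint_vel': array([-7.71911357e-04, -2.80507380e-05, -1.08425371e-03,  1.69499913e-03,
       -3.65306467e-04,  5.62214643e-04]), 'joint_efforts': array([-3.66478307e-04, -3.86405969e+01,  2.38070101e+01,  5.36834210e+00,
       -7.74566925e-04, -2.66848508e-05]), 'position': array([ 0.15507432, -0.52767388,  0.23127478]), 'tcp_rot': array([ 4.47404413e-01, -3.10955000e+00, -4.72000120e-05]), 'ft_force': array([-0.34464631, -0.3826634 ,  0.30758788]), 'torque': array([-0.02764512, -0.03334746, -0.04171513]), 'width': 0.999364209478414}
```

View pics/top0.png

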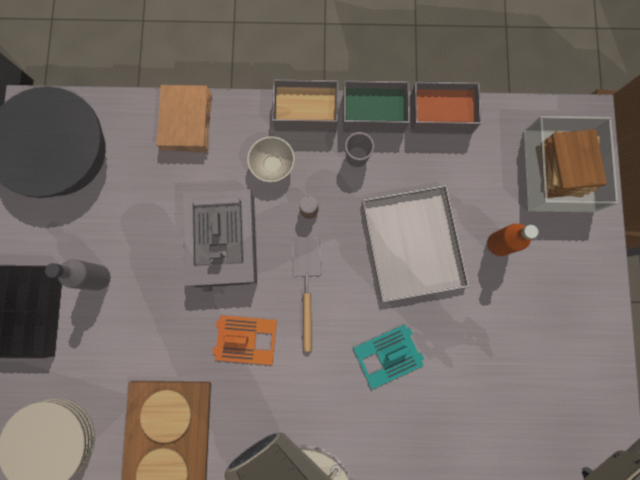

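View pics/scene0.png

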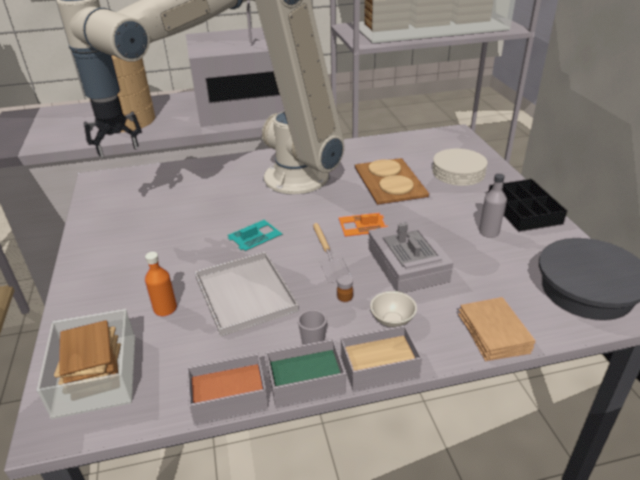

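```bash
python3 - <<'E'
import cv2
a=cv2.imread('pics/top0.png')[170:300,150:300]
cv2.imwrite('pics/top0c.png',cv2.resize(a,None,fx=4.5,fy=4.5,interpolation=cv2.INTER_CUBIC))
a=cv2.imread('pics/scene0.png')[190:310,330:480]
cv2.imwrite('pics/scene0c.png',cv2.resize(a,None,fx=4.8,fy=4.8,interpolation=cv2.INTER_CUBIC))
E
```

```text
(no output)
```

View pics/top0c.png

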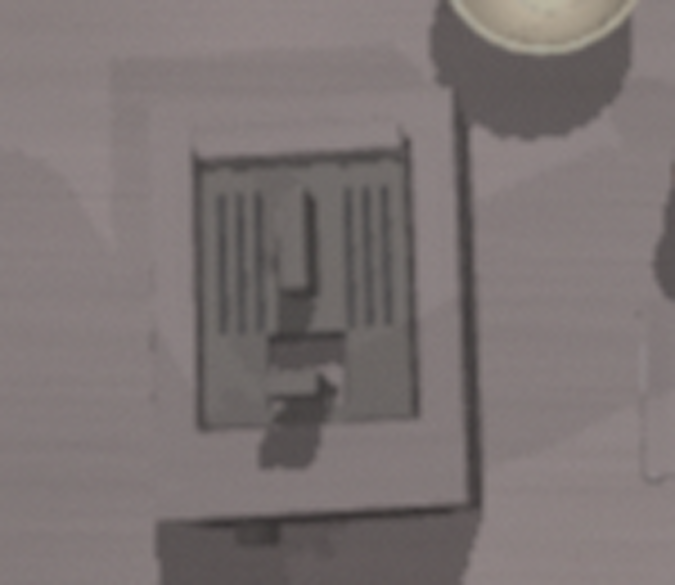

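View pics/scene0c.png

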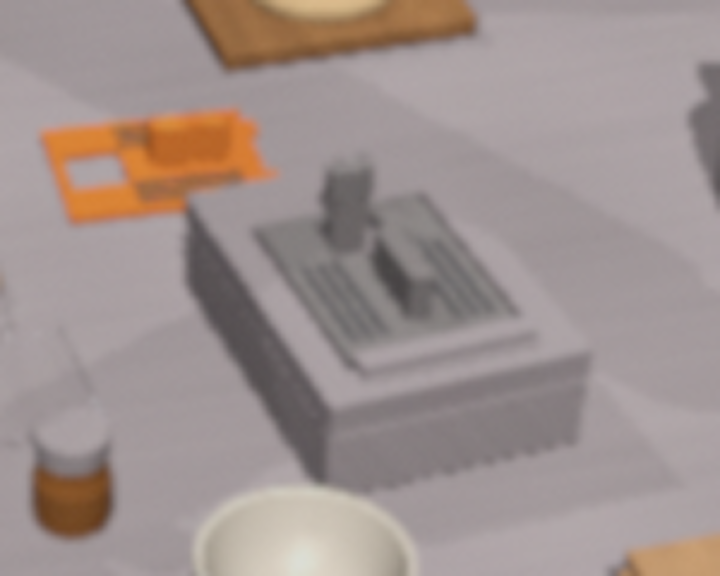

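```bash
python3 - <<'E'
from h import *
f=robot.grab_frame('top'); s=robot.grab_frame('scene')
C=lambda x,y:(150+x/4.5,170+y/4.5)
for n,p in dict(rFL=(195,160),rFR=(408,152),rNR=(418,415),rNL=(203,430),dNL=(158,522),dNR=(478,508),dFR=(457,95)).items():
    print(n,np.round(atz(f,C(*p),.069),4))
for n,p,z in [('nose',(218.4,260.3),.071),('keeper',(217.6,198.2),.076),('grip',(213.4,222.5),.088),('edge',(220.3,262.3),.069),('face',(214,258),.099)]:
    print(n,atz(f,p,z).round(4))
for n,p,z in [('nose',(401.9,232.6),.071),('keeper',(420.9,263.5),.076),('grip',(410.3,242.7),.088),('edge',(401.6,233.4),.069),('face',(398.7,231.1),.099),('cov',(414.3,247.9),.064)]:
    print('s',n,atz(s,p,z).round(4))
for n,p in dict(a=(364,198),b=(445,187),c=(466,288),d=(384,301)).items(): print('trayrim',n,atz(f,p,.025).round(4))
for t in ['tray','jar','bowl']:
  r=robot.regions_of(t,'top'); print(t,[(d['position'],d['confidence']) for d in r][:2])
E
```

```text
rFL [0.6355 0.251  0.069 ]
rFR [0.6411 0.1464 0.069 ]
rNR [0.5109 0.1365 0.069 ]
rNL [0.5022 0.2399 0.069 ]
dNL [0.4576 0.2591 0.069 ]
dNR [0.4663 0.106  0.069 ]
dFR [0.6703 0.1232 0.069 ]
nose [0.5141 0.1895 0.071 ]
keeper [0.6513 0.1965 0.076 ]
grip [0.5943 0.2004 0.088 ]
edge [0.51   0.1856 0.069 ]
face [0.5158 0.1929 0.099 ]
s nose [0.5078 0.1986 0.071 ]
s keeper [0.6549 0.1951 0.076 ]
s grip [0.5796 0.1945 0.088 ]
s edge [0.5085 0.1976 0.069 ]
s face [0.5363 0.1774 0.099 ]
s cov [0.5738 0.2097 0.064 ]
trayrim a [ 0.6692 -0.1317  0.025 ]
trayrim b [ 0.6984 -0.3211  0.025 ]
trayrim c [ 0.4638 -0.3623  0.025 ]
trayrim d [ 0.4322 -0.1765  0.025 ]
tray [([415.8, 243.2], 0.57)]
jar [([309.4, 208.3], 0.66)]
bowl [([270.7, 152.8], 0.58), ([308.6, 211.6], 0.44)]
```

```bash
cat >> h.py <<'E'
O=np.array([.5715,.193]); YAW=4.3
def b2w(x,y,z):
    c,s=np.cos(np.radians(YAW)),np.sin(np.radians(YAW))
    return np.array([O[0]+c*x-s*y,O[1]+s*x+c*y,z])
def w2b(p):
    c,s=np.cos(np.radians(YAW)),np.sin(np.radians(YAW)); d=np.array(p[:2])-O
    return np.array([c*d[0]+s*d[1],-s*d[0]+c*d[1],p[2]])
def goto(p,ang=None):
    o=robot.get_obs(); T=rot(o['tcp_rot'])
    d=T.T@(np.array(p)-o['position'])*100
    a=np.degrees(np.arctan2(T[1,0],T[0,0]))
    t=0 if ang is None else (a-ang+180)%360-180
    print('shift cm',d.round(2),'turn',round(t,2),'toolx ang',round(a,2),'box',(w2b(o['position'])*1000).round(1))
E
python3 -c "
from h import *
goto(b2w(-.095,0,.21),184.3)"
```

```text
shift cm [-50.98  59.39   2.13] turn 12.08 toolx ang -163.62 box [-469.3 -687.4  231.3]
```

>>> {"api": "play_rows", "payload": {"commands": [[1,-51,59.4,2.1,12.1],[1,-51,59.4,2.1,12.1],[1,-51,59.4,2.1,12.1],[1,-51,59.4,2.1,12.1],[1,-51,59.4,2.1,12.1],[1,-51,59.4,2.1,12.1],[1,-51,59.4,2.1,12.1],[1,-51,59.4,2.1,12.1],[1,-51,59.4,2.1,12.1],[1,-51,59.4,2.1,12.1],[1,-51,59.4,2.1,12.1],[1,-51,59.4,2.1,12.1]]}}

```text
time_s: 2.8
position: [0.4008, 0.0185, 0.2158]
tcp_rot: [-0.118, 3.138, 0.001]
ft_force: [0.8, -1.5, 0.9]
width: -0.0
```

```bash
python3 -c "
from h import *
goto(b2w(-.095,0,.21),184.3); print(robot.get_obs()['time_s'])"
```

```text
shift cm [-8.83 16.12  0.59] turn 0.03 toolx ang -175.67 box [-183.3 -161.2  215.8]
2.8
```

>>> {"api": "play_rows", "payload": {"commands": [[1,-8.8,16.1,0.6,0],[1,-8.8,16.1,0.6,0],[1,-8.8,16.1,0.6,0],[1,-8.8,16.1,0.6,0],[1,-8.8,16.1,0.6,0],[1,-8.8,16.1,0.6,0]]}}

```text
time_s: 3.4
position: [0.4763, 0.1862, 0.2094]
tcp_rot: [-0.12, 3.139, -0.001]
ft_force: [-0.9, -0.2, 0.4]
width: 0.001
```

```bash
python3 - <<'E'
from h import *
goto(b2w(-.095,0,.21),184.3)
f=robot.grab_frame('wrist'); cv2.imwrite('pics/w1.png',f['color']); print(f['position'])
zs=dict(tab_face=.099,tab_nose=.071,keeper=.076,cover_grip=.088,cover_edge=.069,cover=.064)
for t,z in zs.items():
    print(t,[(np.round(d['position'],1),round(d['confidence'],2),(w2b(atz(f,d['position'],z))*1000).round(1)) for d in robot.pinpoint(t,'wrist')][:3])
print(robot.get_obs()['ft_force'],robot.get_obs()['time_s'])
E
```

```text
shift cm [-0.04 -0.03 -0.06] turn 0.09 toolx ang -175.61 box [-95.4   0.3 209.4]
[0.40367452 0.17962098 0.35250339]
tab_face [(array([316.8, 283.9]), 0.56, array([-51.1,   0.9,  99. ])), (array([317.2, 261.6]), 0.47, array([-70.9,   1.2,  99. ]))]
tab_nose [(array([321.7, 264.4]), 0.76, array([-57.4,   5.5,  71. ]))]
keeper [(array([319.6, 263.2]), 0.7, array([-60.5,   3.5,  76. ])), (array([319.4, 390. ]), 0.61, array([76.4,  4.1, 76. ]))]
cover_grip [(array([295. ,  62.6]), 0.57, array([-219.2,  -15.2,   88. ]))]
cover_edge [(array([317.7, 262.8]), 0.86, array([-58.2,   1.9,  69. ])), (array([209.5,  53.7]), 0.67, array([-228.9,  -81.4,   69. ]))]
cover [(array([274.3,  68.9]), 0.75, array([-219.3,  -32.8,   64. ]))]
[-0.80294412 -0.29881329  0.50628638] 3.75
```

View pics/w1.png

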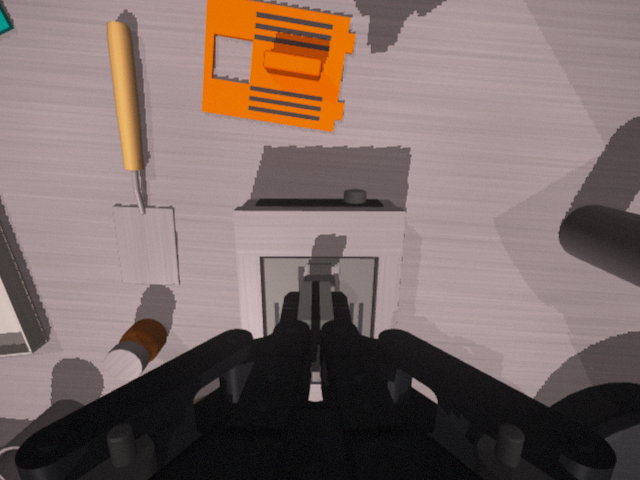

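>>> {"api": "play_rows", "payload": {"commands": [[1,-0.8,-0.2,7,0],[1,-0.8,-0.2,10.7,0],[1,-0.8,-0.2,10.7,0],[1,-0.8,-0.2,10.7,0],[1,-0.8,-0.2,10.7,0],[1,-0.8,-0.2,10.7,0]]}}

```text
time_s: 4.35
position: [0.4863, 0.1847, 0.1062]
tcp_rot: [-0.118, 3.133, 0.005]
ft_force: [0.6, 0.1, 0.6]
width: -0.001
```

```bash
sed -i 's/O=np.array(.*); YAW/O=np.array([.5715,.1945]); YAW/' h.py; python3 - <<'E'
from h import *
goto(b2w(-.08,0,.102),184.3)
f=robot.grab_frame('wrist'); cv2.imwrite('pics/w2.png',f['color'])
f=robot.grab_frame('scene'); cv2.imwrite('pics/s2.png',cv2.resize(f['color'][170:310,330:500],None,fx=4,fy=4))
fs=[]
for i in range(4): robot.grab_frame('scene'); fs.append(robot.get_obs()['ft_force'])
print(np.round(fs,2))
E
```

```text
shift cm [-0.57  0.34  0.42] turn -0.0 toolx ang -175.7 box [-85.7  -3.4 106.2]
[[ 0.59 -0.44 -0.41]
 [ 0.81 -0.45 -0.43]
 [ 0.31 -0.56 -0.48]
 [ 0.27 -0.22 -0.43]]
```

View pics/w2.png

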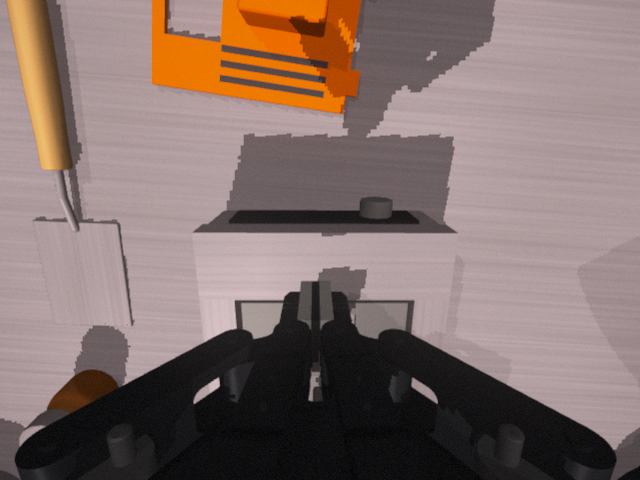

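View pics/s2.png

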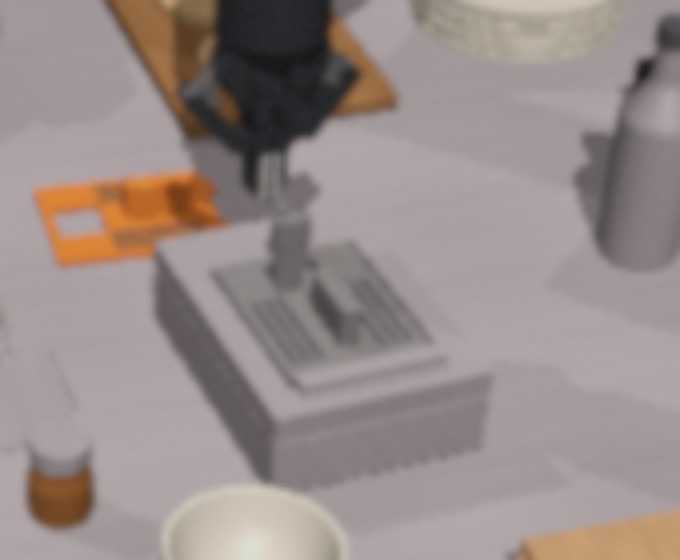

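>>> {"api": "play_rows", "payload": {"commands": [[1,-0.2,0.35,0.4,0],[1,-0.4,0.35,0.4,0],[1,-0.6,0.35,0.4,0],[1,-0.6,0.35,0.4,0],[1,-0.6,0.35,0.4,0]]}}

```text
time_s: 5.15
position: [0.4907, 0.1878, 0.0999]
tcp_rot: [-0.117, 3.137, 0.002]
ft_force: [0.5, 0.1, 0.2]
width: 0.001
```

```bash
python3 - <<'E'
from h import *
goto(b2w(-.074,0,.102),184.3)
print(robot.get_obs()['ft_force'],robot.get_obs()['tcp_rot'])
E
```

```text
shift cm [-0.71  0.06 -0.21] turn -0.03 toolx ang -175.73 box [-81.1  -0.6  99.9]
[0.53439204 0.10312182 0.20409967] [-1.17009174e-01  3.13658665e+00  2.02006197e-03]
```

>>> {"api": "play_rows", "payload": {"commands": [[1,0,0,-0.3,0],[1,-0.2,0,-0.3,0],[1,-0.4,0,-0.3,0],[1,-0.4,0,-0.3,0]]}}

```text
time_s: 5.55
position: [0.495, 0.1881, 0.103]
tcp_rot: [-0.117, 3.136, 0.002]
ft_force: [0.8, 0.3, -0.1]
width: 0.004
```

>>> {"api": "play_rows", "payload": {"commands": [[1,-0.1,0,0,0],[1,-0.2,0,0,0],[1,-0.2,0,0,0]]}}

```text
time_s: 5.85
position: [0.497, 0.1883, 0.1029]
tcp_rot: [-0.117, 3.137, 0.002]
ft_force: [0.4, -0.8, -0.4]
width: 0.002
```

>>> {"api": "play_rows", "payload": {"commands": [[1,-0.1,0,0,0],[1,-0.2,0,0,0],[1,-0.2,0,0,0]]}}

```text
time_s: 6.15
position: [0.4991, 0.1884, 0.1029]
tcp_rot: [-0.117, 3.137, 0.002]
ft_force: [0.1, -0.2, 0.3]
width: -0.001
```

>>> {"api": "play_rows", "payload": {"commands": [[1,-0.1,0,0,0],[1,-0.2,0,0,0],[1,-0.2,0,0,0]]}}

```text
time_s: 6.45
position: [0.5013, 0.1886, 0.1029]
tcp_rot: [-0.117, 3.136, 0.002]
ft_force: [-0.6, 0.3, 0.6]
width: 0.001
```

>>> {"api": "play_rows", "payload": {"commands": [[1,-0.1,0,0,0],[1,-0.2,0,0,0],[1,-0.2,0,0,0]]}}

```text
time_s: 6.75
position: [0.5034, 0.1888, 0.1028]
tcp_rot: [-0.117, 3.136, 0.002]
ft_force: [0.1, -0.3, -1.2]
width: -0.005
```

>>> {"api": "play_rows", "payload": {"commands": [[1,-0.1,0,0,0],[1,-0.2,0,0,0],[1,-0.2,0,0,0]]}}

```text
time_s: 7.05
position: [0.5051, 0.1888, 0.1028]
tcp_rot: [-0.116, 3.137, 0.002]
ft_force: [-1.5, 0.4, 0.9]
width: -0.0
```

```bash
python3 - <<'E'
from h import *
goto(b2w(-.074,0,.102),184.3)
f=robot.grab_frame('scene'); cv2.imwrite('pics/s3.png',cv2.resize(f['color'][200:280,360:460],None,fx=7,fy=7,interpolation=2))
print(robot.get_obs()['ft_force'])
E
```

```text
shift cm [0.73 0.07 0.08] turn -0.05 toolx ang -175.75 box [-66.7  -0.7 102.8]
[-2.48624959 -0.25013402  0.83243684]
```

View pics/s3.png

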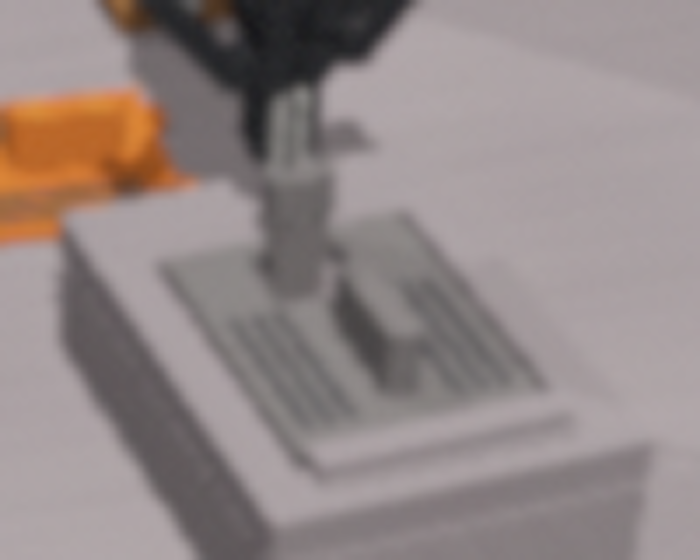

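>>> {"api": "play_rows", "payload": {"commands": [[1,-0.1,0,0,0],[1,-0.1,0,0,0],[1,-0.1,0,0,0]]}}

```text
time_s: 7.4
position: [0.5056, 0.1888, 0.1027]
tcp_rot: [-0.116, 3.138, 0.001]
ft_force: [-5.3, -0.3, 2.9]
width: -0.002
```

>>> {"api": "play_rows", "payload": {"commands": [[1,-0.1,0,0,0],[1,-0.1,0,0,0],[1,-0.1,0,0,0]]}}

```text
time_s: 7.7
position: [0.5063, 0.1888, 0.1027]
tcp_rot: [-0.116, 3.139, 0.001]
ft_force: [-4.7, 0.2, 3.4]
width: 0.001
```

>>> {"api": "play_rows", "payload": {"commands": [[1,-0.1,0,0,0],[1,-0.15,0,0,0],[1,-0.15,0,0,0]]}}

```text
time_s: 8.0
position: [0.5075, 0.1889, 0.1027]
tcp_rot: [-0.116, 3.139, 0.001]
ft_force: [-6.3, 0.7, 3.4]
width: -0.002
```

```bash
cat > look.py <<'E'
from h import *
import sys
n=sys.argv[1]
goto(b2w(-.074,0,.102),184.3)
f=robot.grab_frame('scene'); cv2.imwrite(f'pics/{n}.png',cv2.resize(f['color'][200:280,360:460],None,fx=7,fy=7,interpolation=2))
o=robot.get_obs();print(o['ft_force'],o['time_s'])
E
python3 look.py s4
```

```text
shift cm [0.97 0.08 0.07] turn -0.05 toolx ang -175.75 box [-64.3  -0.8 102.7]
[-6.09019582 -0.19026696  3.63027132] 8.05
```

View pics/s4.png

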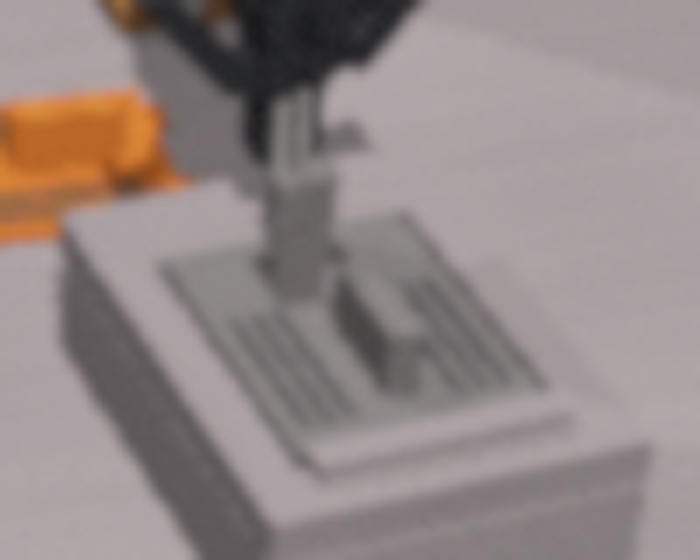

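Tab tilts, cover not yet up. Contact began about 0.5050; now about 2.5 mm in.

>>> {"api": "play_rows", "payload": {"commands": [[1,-0.1,0,0,0],[1,-0.1,0,0,0],[1,-0.1,0,0,0]]}}

```text
time_s: 8.35
position: [0.508, 0.1889, 0.1026]
tcp_rot: [0.116, -3.139, -0.001]
ft_force: [-6.1, 0.5, 3.3]
width: 0.002
```

```bash
python3 look.py s5
```

```text
shift cm [1.02 0.08 0.06] turn -0.06 toolx ang -175.76 box [-63.8  -0.8 102.6]
[-5.90875371  0.12058382  3.41977369] 8.4
```

View pics/s5.png

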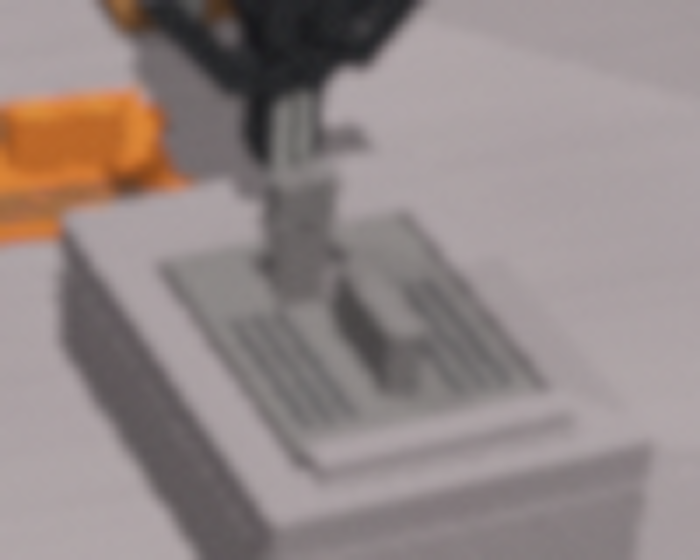

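>>> {"api": "play_rows", "payload": {"commands": [[1,-0.15,0,0,0],[1,-0.15,0,0,0],[1,-0.15,0,0,0]]}}

```text
time_s: 8.7
position: [0.509, 0.189, 0.1026]
tcp_rot: [0.116, -3.138, -0.001]
ft_force: [-5.9, -0.2, 5.0]
width: 0.005
```

```bash
python3 look.py s6
```

```text
shift cm [1.12 0.08 0.07] turn -0.06 toolx ang -175.76 box [-62.8  -0.8 102.6]
[-6.28356117  0.30254417  4.47338686] 8.75
```

View pics/s6.png

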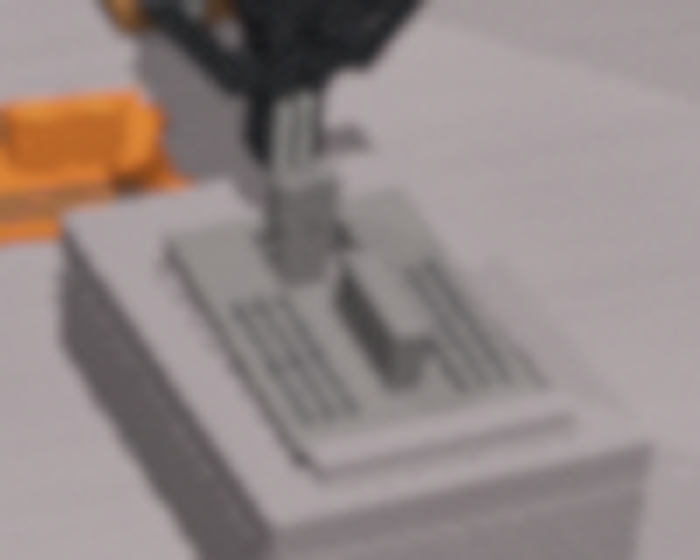

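The cover popped: its tab-end edge now stands above the deck (crop about 170,240). Back off, then rise.

>>> {"api": "play_rows", "payload": {"commands": [[1,0.3,0,0,0],[1,0.7,0,0,0],[1,1.5,0,0,0],[1,1.5,0,-5,0],[1,1.5,0,-9,0],[1,1.5,0,-9,0],[1,1.5,0,-9,0]]}}

```text
time_s: 9.45
position: [0.4947, 0.1883, 0.1939]
tcp_rot: [-0.116, 3.138, 0.004]
ft_force: [-0.3, 0.2, -0.9]
width: 0.001
```

```bash
python3 - <<'E'
from h import *
print(robot.get_obs()['ft_force'],robot.get_obs()['time_s'])
f=robot.grab_frame('scene'); cv2.imwrite('pics/s7.png',cv2.resize(f['color'][200:280,360:460],None,fx=7,fy=7,interpolation=2))
for t,z in dict(cover_grip=.092,cover_edge=.08,cover=.07).items():
    print('s',t,[(np.round(d['position'],1),round(d['confidence'],2),(w2b(atz(f,d['position'],z))*1000).round(1)) for d in robot.pinpoint(t,'scene')][:4])
f=robot.grab_frame('top'); cv2.imwrite('pics/t7.png',cv2.resize(f['color'][180:280,170:280],None,fx=6,fy=6,interpolation=2))
for t,z in dict(cover_grip=.092,cover_edge=.08,cover=.07).items():
    print('t',t,[(np.round(d['position'],1),round(d['confidence'],2),(w2b(atz(f,d['position'],z))*1000).round(1)) for d in robot.pinpoint(t,'top')][:4])
E
```

```text
[-0.32055887  0.23273392 -0.94501086] 9.45
s cover_grip [(array([247.4, 237.3]), 0.95, array([-153.7, -399.5,   92. ])), (array([366.9, 219.4]), 0.92, array([-126.8,  -69.2,   92. ])), (array([414.2, 244.1]), 0.76, array([21.9,  3.6, 92. ]))]
s cover_edge [(array([341.9, 223.9]), 0.96, array([-145.9, -135.7,   80. ])), (array([273.7, 226.3]), 0.83, array([-198.3, -317.6,   80. ])), (array([404.7, 233.7]), 0.65, array([-44.4,   7.9,  80. ]))]
s cover [(array([253.8, 235.3]), 0.87, array([-188.5, -376.9,   70. ])), (array([358.7, 221.2]), 0.83, array([-156.7,  -81.7,   70. ])), (array([410.1, 241.9]), 0.59, array([-17.6,  12.1,  70. ]))]
t cover_grip [(array([233.3, 338.9]), 0.94, array([-226.2,  -31.1,   92. ])), (array([211.7, 223.5]), 0.72, array([20.4,  7. , 92. ])), (array([395.1, 352.8]), 0.57, array([-275.4, -364.4,   92. ]))]
t cover_edge [(array([363.1, 366.8]), 0.76, array([-300.8, -297. ,   80. ])), (array([215.9, 258.9]), 0.59, array([-55.4,   2.7,  80. ])), (array([272.7, 341. ]), 0.57, array([-236.2, -111.3,   80. ]))]
t cover [(array([386.1, 357.2]), 0.88, array([-285.3, -348. ,   70. ])), (array([217. , 231.8]), 0.86, array([ 5.7,  0.7, 70. ])), (array([245.9, 339.8]), 0.59, array([-230.7,  -53.7,   70. ])), (array([308.1, 293.8]), 0.5, array([-141.9, -191.1,   70. ]))]
```

View pics/s7.png

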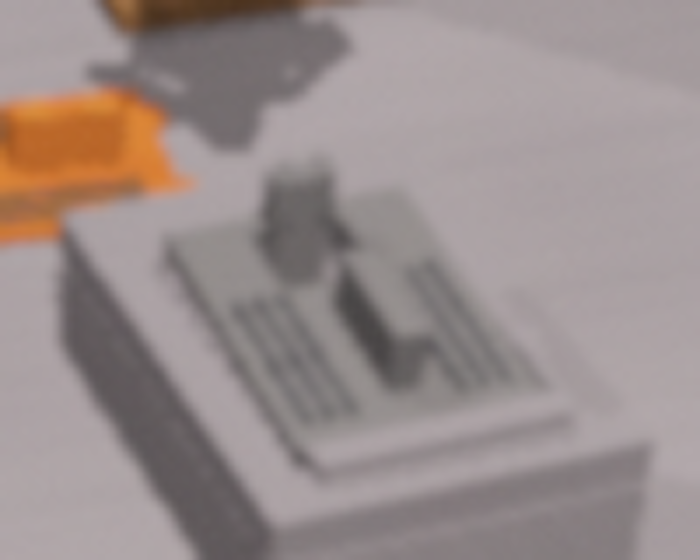

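View pics/t7.png

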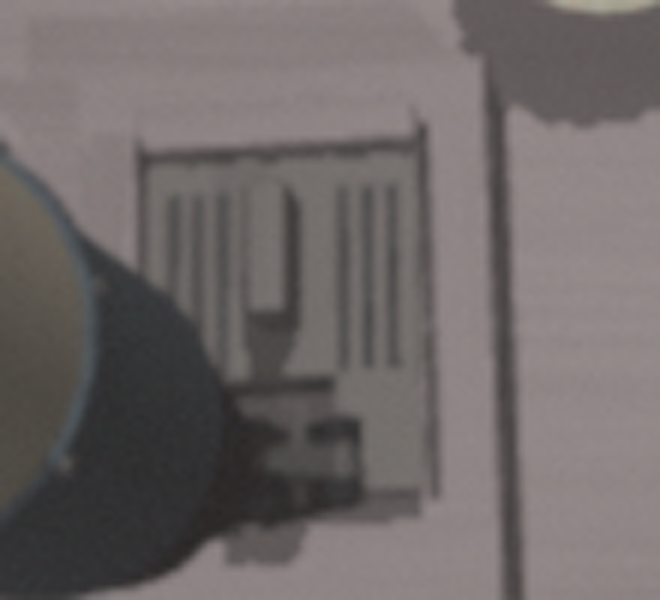

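```bash
python3 - <<'E'
from h import *
f=robot.grab_frame('top')
for p in [(250,180),(288,184),(250,312),(284,312)]:
    print((w2b(atz(f,(170+p[0]/6,180+p[1]/6),.104))*1000).round(1))
f=robot.grab_frame('wrist'); cv2.imwrite('pics/w7.png',f['color'])
goto(b2w(.018,.004,.17),184.3)
E
```

```text
[ 47.3   3.6 104. ]
[ 45.   -9.8 104. ]
[ -0.5   4.9 104. ]
[ -1.2  -7.1 104. ]
shift cm [-9.57  0.5   2.21] turn -0.06 toolx ang -175.76 box [-77.7  -0.9 192.3]
```

View pics/w7.png

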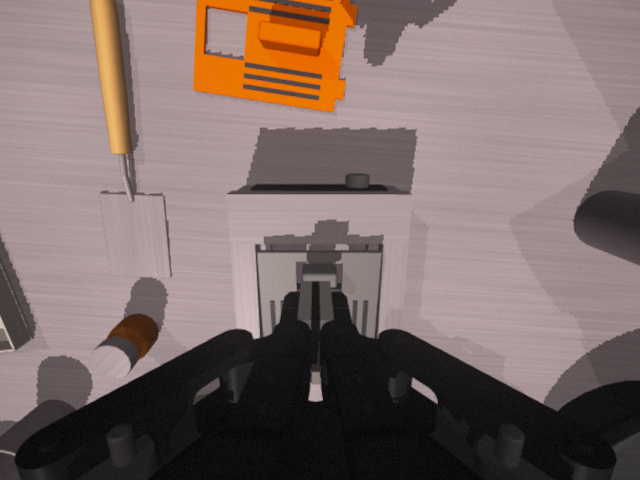

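>>> {"api": "play_rows", "payload": {"commands": [[0,-5,0.1,0,0],[0,-9.6,0.1,0,0],[0,-9.6,0.1,3,0],[0,-9.6,0.1,5.5,0],[0,-9.6,0.1,5.5,0],[0,-9.6,0.1,5.5,0]]}}

```text
time_s: 10.55
position: [0.5898, 0.1956, 0.1376]
tcp_rot: [0.117, -3.137, 0.001]
ft_force: [-0.2, 0.8, 1.8]
width: 0.993
```

```bash
python3 - <<'E'
from h import *
goto(b2w(.018,.0,.081),184.3)
f=robot.grab_frame('wrist'); cv2.imwrite('pics/w8.png',f['color'])
print(robot.get_obs()['ft_force'],robot.get_obs()['width'])
E
```

```text
shift cm [0.02 0.03 5.66] turn -0.04 toolx ang -175.74 box [ 18.3  -0.2 137.6]
[-0.63717839 -0.00798067  0.35177864] 0.9981384319214871
```

View pics/w8.png

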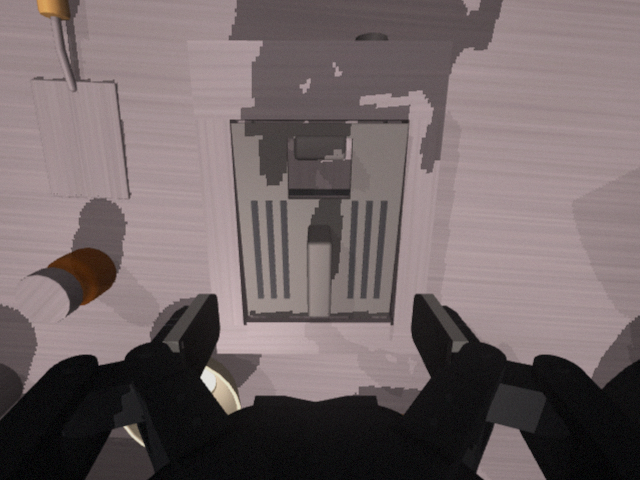

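```bash
python3 - <<'E'
from h import *
f=robot.grab_frame('wrist')
for p,z in [((319,228),.104),((319,315),.100),((317,60),.104)]:
    print((w2b(atz(f,p,z))*1000).round(1))
for x in (-.005,.02,.045): print(proj(f,b2w(x,0,.104)))
E
```

```text
[ -5.6   1.4 104. ]
[ 50.9   1.6 100. ]
[-89.5   0.2 104. ]
[316.5366128  229.04659711]
[316.50761096 270.845846  ]
[316.48071204 309.61423285]
```

>>> {"api": "play_rows", "payload": {"commands": [[0,-0.2,0.2,2.5,0],[0,-0.2,0.2,4.5,0],[0,-0.2,0.2,5.5,0],[0,-0.2,0.2,5.5,0],[0,-0.2,0.2,5.5,0],[0,-0.2,0.2,5.5,0]]}}

```text
time_s: 11.25
position: [0.5933, 0.1988, 0.086]
tcp_rot: [-0.117, 3.136, 0.003]
ft_force: [-0.6, 0.3, -0.2]
width: 0.997
```

```bash
python3 - <<'E'
from h import *
goto(b2w(.02,.0017,.082),184.3)
print(robot.get_obs()['ft_force'],robot.get_obs()['width'])
E
```

```text
shift cm [ 0.21 -0.09  0.4 ] turn -0.02 toolx ang -175.72 box [22.1  2.6 86. ]
[-0.64850033  0.33408924 -0.23310263] 0.997290141229973
```

>>> {"api": "play_rows", "payload": {"commands": [[0.5,0.2,-0.1,0.3,0],[0.6,0.2,-0.1,0.3,0],[0.7,0.2,-0.1,0.3,0],[0.7,0.2,-0.1,0.3,0]]}}

```text
time_s: 11.65
position: [0.5914, 0.1976, 0.0831]
tcp_rot: [-0.117, 3.136, 0.003]
ft_force: [0.4, 0.1, -0.3]
width: 0.334
```

>>> {"api": "play_rows", "payload": {"commands": [[0.8,0,0,0,0],[0.9,0,0,0,0],[1,0,0,0,0],[1,0,0,0,0],[1,0,0,0,0]]}}

```text
time_s: 12.15
position: [0.5916, 0.1976, 0.0833]
tcp_rot: [-0.117, 3.135, 0.003]
ft_force: [-0.7, -0.4, 1.3]
width: 0.152
```

```bash
python3 - <<'E'
from h import *
goto(b2w(.02,.0017,.082),184.3)
f=robot.grab_frame('wrist'); cv2.imwrite('pics/w9.png',f['color'])
f=robot.grab_frame('scene'); cv2.imwrite('pics/s9.png',cv2.resize(f['color'][200:280,360:460],None,fx=7,fy=7,interpolation=2))
print(robot.get_obs()['ft_force'],robot.get_obs()['width'])
E
```

```text
shift cm [0.02 0.01 0.13] turn -0.02 toolx ang -175.72 box [20.2  1.6 83.3]
[ 0.03208291 -0.21779673  2.14252636] 0.1471316946148246
```

View pics/w9.png

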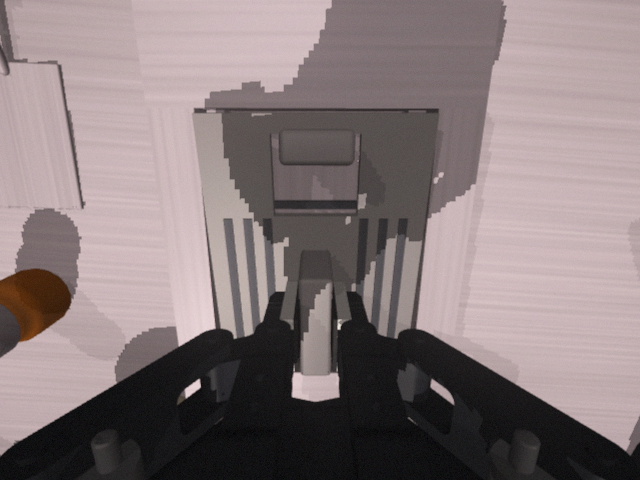

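View pics/s9.png

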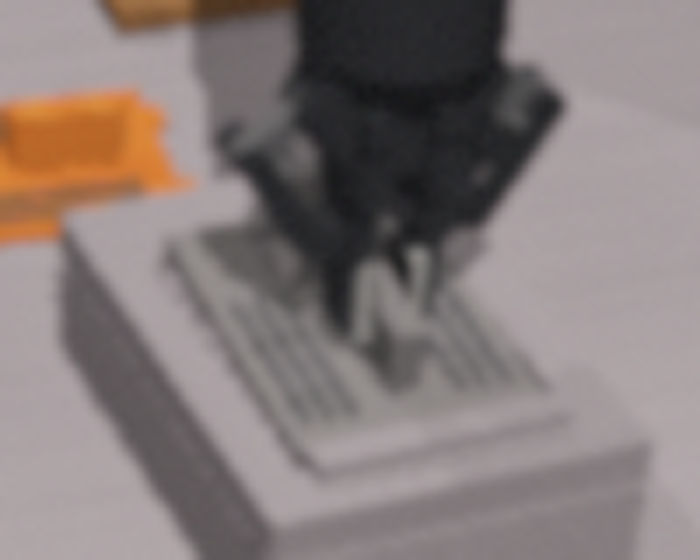

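>>> {"api": "play_rows", "payload": {"commands": [[1,0.1,0,0,0],[1,0.2,0,0,0],[1,0.3,0,0,0],[1,0.3,0,0,0]]}}

```text
time_s: 12.65
position: [0.5886, 0.1975, 0.0834]
tcp_rot: [-0.117, 3.135, 0.004]
ft_force: [0.6, -0.3, 0.9]
width: 0.148
```

>>> {"api": "play_rows", "payload": {"commands": [[1,0.1,0,0,0],[1,0.2,0,0,0],[1,0.3,0,0,0],[1,0.3,0,0,0]]}}

```text
time_s: 13.05
position: [0.5853, 0.1972, 0.0832]
tcp_rot: [-0.117, 3.136, 0.003]
ft_force: [0.8, -0.5, 0.5]
width: 0.149
```

>>> {"api": "play_rows", "payload": {"commands": [[1,0.1,0,0,0],[1,0.2,0,0,0],[1,0.35,0,0,0],[1,0.35,0,0,0]]}}

```text
time_s: 13.45
position: [0.5814, 0.1969, 0.0831]
tcp_rot: [-0.117, 3.136, 0.003]
ft_force: [-0.3, -0.5, -0.0]
width: 0.144
```

```bash
python3 - <<'E'
from h import *
goto(b2w(.02,.0017,.082),184.3)
f=robot.grab_frame('wrist'); cv2.imwrite('pics/w10.png',f['color'])
print(robot.get_obs()['ft_force'],robot.get_obs()['width'])
E
```

```text
shift cm [-0.99  0.    0.12] turn -0.02 toolx ang -175.72 box [10.   1.7 83.1]
[ 0.29467044  0.50605903 -0.55872826] 0.14858917265368626
```

View pics/w10.png

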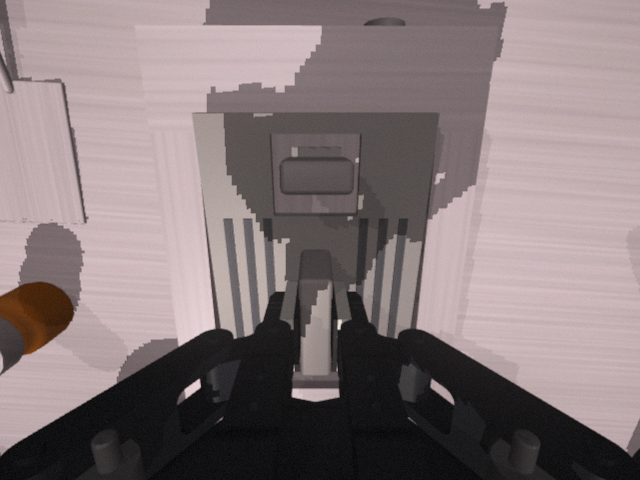

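The cover has come 10 mm with the gripper, and the tab stands free inside the window (318,175). Lift slowly and watch the force.

>>> {"api": "play_rows", "payload": {"commands": [[1,0,0,-0.1,0],[1,0,0,-0.2,0],[1,0,0,-0.4,0],[1,0,0,-0.4,0]]}}

```text
time_s: 13.9
position: [0.5812, 0.1968, 0.087]
tcp_rot: [-0.117, 3.137, 0.003]
ft_force: [1.2, -0.1, -1.4]
width: 0.152
```

>>> {"api": "play_rows", "payload": {"commands": [[1,0,0,-0.2,0],[1,0,0,-0.5,0],[1,0,0,-0.8,0],[1,0,0,-0.8,0]]}}

```text
time_s: 14.3
position: [0.5816, 0.197, 0.0958]
tcp_rot: [-0.117, 3.135, 0.004]
ft_force: [0.5, -0.9, -1.2]
width: 0.15
```

>>> {"api": "play_rows", "payload": {"commands": [[1,0,0,-2,0],[1,0,0,-4,0],[1,0,0,-7,0],[1,0,0,-10,0],[1,0,0,-11.5,0],[1,0,0,-11.5,0],[1,0,0,-11.5,0]]}}

```text
time_s: 15.0
position: [0.5807, 0.1968, 0.2099]
tcp_rot: [-0.117, 3.137, 0.004]
ft_force: [1.8, 0.0, -2.4]
width: 0.147
```

```bash
python3 - <<'E'
from h import *
goto([.5857,-.2445,.21],189.8)
f=robot.grab_frame('scene'); cv2.imwrite('pics/s11.png',f['color'])
print(robot.get_obs()['ft_force'],robot.get_obs()['width'],robot.get_obs()['time_s'])
E
```

```text
shift cm [  2.79 -44.04  -0.13] turn -5.52 toolx ang -175.72 box [  9.4   1.6 209.9]
[-0.06408206 -1.33648811 -1.56051975] 0.14958523287769396 15.05
```

View pics/s11.png

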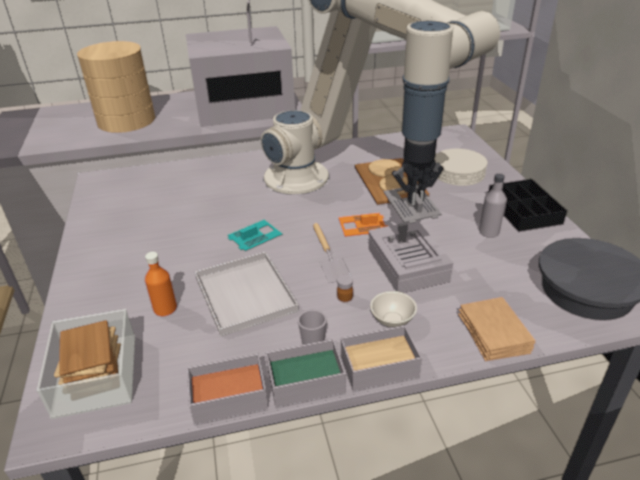

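The cover is off and in the grip, with the box and tab at (405,250). Now to the tray, in smaller steps so the load doesn't swing.

>>> {"api": "play_rows", "payload": {"commands": [[1,0.2,-3,0,-0.5],[1,0.5,-7,0,-1],[1,0.7,-11,0,-1.5],[1,1,-15,0,-2],[1,1.2,-19,0,-2.5],[1,1.5,-23,0,-3],[1,1.7,-27,0,-3.5],[1,2,-31,0,-4],[1,2.3,-35,0,-4.5],[1,2.5,-39,0,-5],[1,2.7,-42,0,-5.5],[1,2.8,-44,0,-5.5]]}}

```text
time_s: 16.25
position: [0.5841, -0.2463, 0.2061]
tcp_rot: [0.265, -3.128, -0.005]
ft_force: [0.8, 0.2, -1.8]
width: 0.149
```

```bash
python3 - <<'E'
from h import *
goto([.5857,-.2445,.06],189.8)
f=robot.grab_frame('wrist'); cv2.imwrite('pics/w12.png',f['color'])
f=robot.grab_frame('top'); cv2.imwrite('pics/t12.png',f['color'])
f=robot.grab_frame('scene'); cv2.imwrite('pics/s12.png',cv2.resize(f['color'][150:350,150:350],None,fx=3,fy=3,interpolation=2))
print(robot.get_obs()['ft_force'],robot.get_obs()['width'],robot.get_obs()['time_s'])
E
```

```text
shift cm [-0.21  0.11 14.61] turn -0.12 toolx ang -170.32 box [ -20.4 -440.5  206.1]
[ 1.35471494  0.81913287 -1.72696891] 0.15100488749523164 16.4
```

View pics/w12.png

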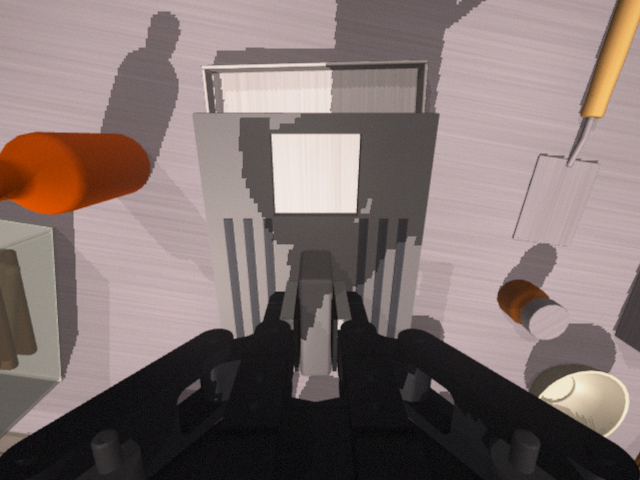

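View pics/s12.png

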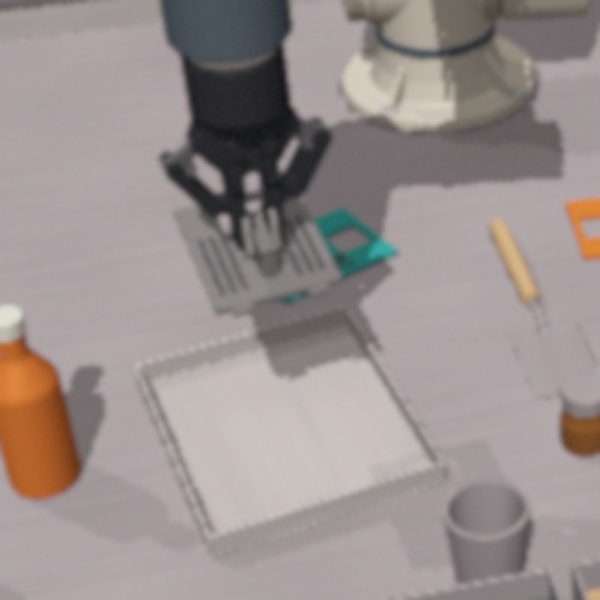

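>>> {"api": "play_rows", "payload": {"commands": [[1,-0.2,0.1,3,0],[1,-0.2,0.1,7,0],[1,-0.2,0.1,11,0],[1,-0.2,0.1,14,0],[1,-0.2,0.1,16,0],[1,-0.2,0.1,16.6,0],[1,-0.2,0.1,16.6,0],[1,-0.2,0.1,16.6,0]]}}

```text
time_s: 17.2
position: [0.5867, -0.2433, 0.0414]
tcp_rot: [0.265, -3.13, -0.004]
ft_force: [-0.2, 0.8, -0.9]
width: 0.142
```

```bash
python3 - <<'E'
from h import *
goto([.5857,-.2445,.025],189.8)
print(robot.get_obs()['ft_force'],robot.get_obs()['width'],robot.get_obs()['time_s'])
E
```

```text
shift cm [ 0.12 -0.11  1.64] turn -0.11 toolx ang -170.31 box [ -17.7 -437.7   41.4]
[-0.23438828  0.78081834 -0.86150881] 0.14201760506311945 17.2
```

>>> {"api": "play_rows", "payload": {"commands": [[1,0,0,0.4,0],[1,0,0,0.8,0],[1,0,0,1.2,0],[1,0,0,1.4,0],[1,0,0,1.4,0]]}}

```text
time_s: 17.7
position: [0.5864, -0.2432, 0.0269]
tcp_rot: [0.265, -3.129, -0.004]
ft_force: [-0.4, 0.7, -1.7]
width: 0.151
```

>>> {"api": "play_rows", "payload": {"commands": [[1,0,0,0.1,0],[1,0,0,0.2,0],[1,0,0,0.2,0]]}}

```text
time_s: 18.0
position: [0.5863, -0.2432, 0.0247]
tcp_rot: [0.265, -3.129, -0.004]
ft_force: [0.5, -0.2, -1.3]
width: 0.149
```

>>> {"api": "play_rows", "payload": {"commands": [[1,0,0,0.1,0],[1,0,0,0.2,0],[1,0,0,0.2,0]]}}

```text
time_s: 18.3
position: [0.5863, -0.2432, 0.0227]
tcp_rot: [0.265, -3.129, -0.004]
ft_force: [-0.3, 0.2, -1.0]
width: 0.147
```

>>> {"api": "play_rows", "payload": {"commands": [[1,0,0,0.1,0],[1,0,0,0.15,0],[1,0,0,0.15,0]]}}

```text
time_s: 18.6
position: [0.5865, -0.2433, 0.0222]
tcp_rot: [0.266, -3.13, -0.003]
ft_force: [-3.2, 0.4, 4.8]
width: 0.149
```

>>> {"api": "play_rows", "payload": {"commands": [[1,0,0,0.1,0],[1,0,0,0.1,0],[1,0,0,0.1,0]]}}

```text
time_s: 18.9
position: [0.5866, -0.2435, 0.0221]
tcp_rot: [-0.266, 3.13, 0.002]
ft_force: [-3.4, 0.5, 6.1]
width: 0.145
```

>>> {"api": "play_rows", "payload": {"commands": [[1,0,0,0.1,0],[1,0,0,0.2,0],[1,0,0,0.2,0]]}}

```text
time_s: 19.2
position: [0.5869, -0.2438, 0.0218]
tcp_rot: [-0.267, 3.129, 0.001]
ft_force: [-4.9, 1.6, 10.1]
width: 0.154
```

```bash
python3 - <<'E'
from h import *
f=robot.grab_frame('wrist'); cv2.imwrite('pics/w13.png',f['color'])
f=robot.grab_frame('scene'); cv2.imwrite('pics/s13.png',cv2.resize(f['color'][220:340,180:310],None,fx=5,fy=5,interpolation=2))
o=robot.get_obs();print(o['ft_force'],o['torque'],o['position'])
E
```

```text
[-5.2013711   1.92215141  9.4891703 ] [0.75304715 1.33011775 0.07097311] [ 0.58689109 -0.24378692  0.02178548]
```

View pics/w13.png

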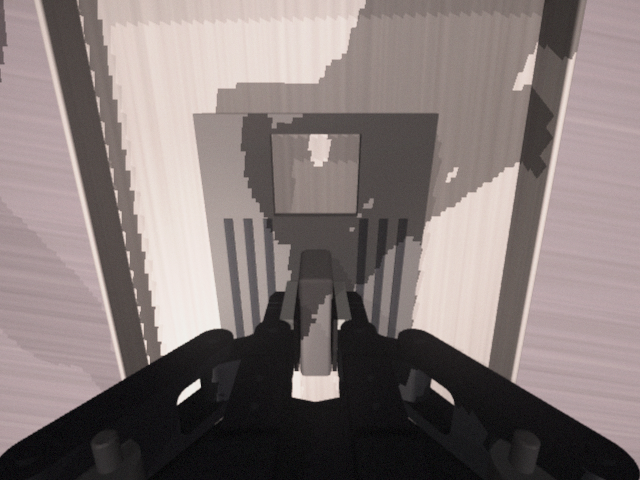

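View pics/s13.png

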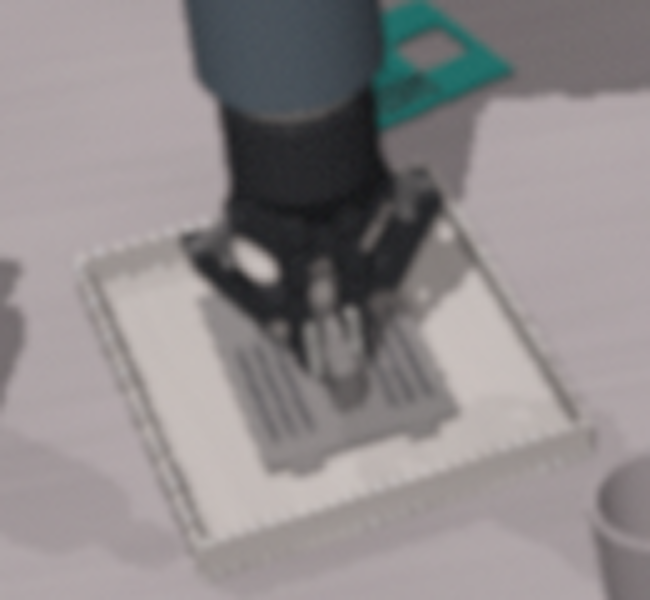

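>>> {"api": "play_rows", "payload": {"commands": [[0.92,0,0,0.15,0],[0.9,0,0,0.15,0],[0.88,0,0,0.15,0],[0.88,0,0,0.15,0]]}}

```text
time_s: 19.7
position: [0.5872, -0.244, 0.0218]
tcp_rot: [-0.267, 3.127, -0.001]
ft_force: [-3.7, 2.0, 9.2]
width: 0.155
```

>>> {"api": "play_rows", "payload": {"commands": [[0.87,0,0,0.1,0],[0.865,0,0,0.1,0],[0.865,0,0,0.1,0]]}}

```text
time_s: 20.0
position: [0.5875, -0.2442, 0.0218]
tcp_rot: [-0.268, 3.126, -0.001]
ft_force: [-3.0, 1.2, 5.8]
width: 0.15
```

>>> {"api": "play_rows", "payload": {"commands": [[0.86,0,0,0.1,0],[0.855,0,0,0.1,0],[0.855,0,0,0.1,0]]}}

```text
time_s: 20.3
position: [0.5877, -0.2443, 0.0218]
tcp_rot: [-0.268, 3.125, -0.002]
ft_force: [-3.4, 0.7, 5.9]
width: 0.151
```

>>> {"api": "play_rows", "payload": {"commands": [[0.85,0,0,0.1,0],[0.85,0,0,0.1,0],[0.85,0,0,0.1,0]]}}

```text
time_s: 20.6
position: [0.588, -0.2445, 0.0217]
tcp_rot: [-0.268, 3.124, -0.003]
ft_force: [-3.5, 1.3, 5.8]
width: 0.149
```

```bash
cat > look2.py <<'E'
from h import *
import sys
n=sys.argv[1]
f=robot.grab_frame('wrist'); cv2.imwrite(f'pics/w{n}.png',f['color'])
f=robot.grab_frame('scene'); cv2.imwrite(f'pics/s{n}.png',cv2.resize(f['color'][220:340,180:310],None,fx=5,fy=5,interpolation=2))
o=robot.get_obs();print(o['ft_force'],o['torque'],o['position'],o['width'],o['time_s'])
E
python3 look2.py 14
```

```text
[-3.45258394  1.8611048   5.40294295] [0.57113907 0.80826032 0.06308638] [ 0.58795433 -0.24449273  0.02174093] 0.1516837483604955 20.7
```

View pics/w14.png

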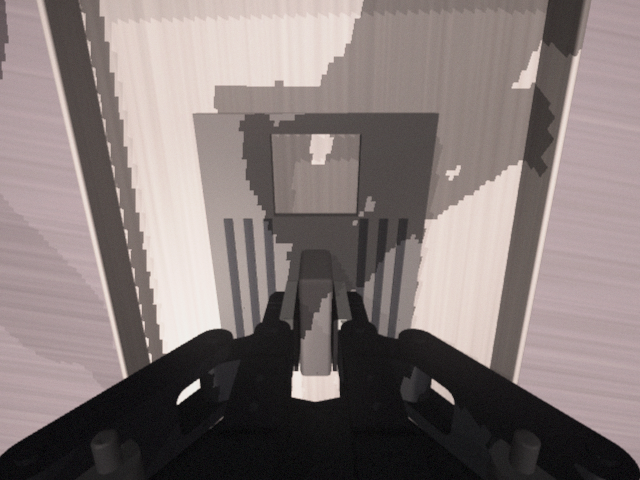

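>>> {"api": "play_rows", "payload": {"commands": [[0.845,0,0,0.1,0],[0.845,0,0,0.1,0]]}}

```text
time_s: 20.9
position: [0.5882, -0.2446, 0.0216]
tcp_rot: [-0.269, 3.123, -0.004]
ft_force: [-3.1, -0.1, 5.2]
width: 0.157
```

>>> {"api": "play_rows", "payload": {"commands": [[0.84,0,0,0.1,0],[0.84,0,0,0.1,0]]}}

```text
time_s: 21.1
position: [0.5882, -0.2448, 0.0206]
tcp_rot: [-0.269, 3.123, -0.004]
ft_force: [-0.7, 0.1, 2.0]
width: 0.16
```

```bash
python3 look2.py 15
```

```text
[-1.90921977 -0.49872665  2.02184494] [-0.13838057  0.4127557   0.01201234] [ 0.58810376 -0.24478881  0.02039426] 0.15848063455499511 21.2
```

View pics/w15.png

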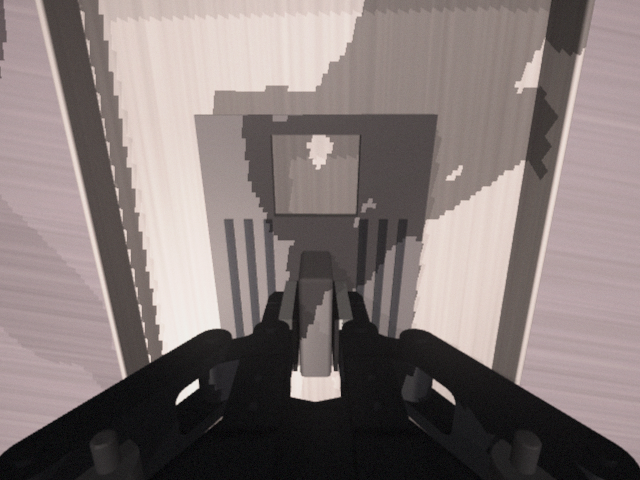

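Loosening works: the cover slips in the pads in a controlled way. Keep the weak grip and press it flat.

>>> {"api": "play_rows", "payload": {"commands": [[0.84,0,0,0.1,0],[0.84,0,0,0.2,0],[0.84,0,0,0.2,0]]}}

```text
time_s: 21.5
position: [0.588, -0.2448, 0.0181]
tcp_rot: [-0.268, 3.124, -0.004]
ft_force: [-1.0, -0.8, 0.8]
width: 0.161
```

>>> {"api": "play_rows", "payload": {"commands": [[0.84,0,0,0.1,0],[0.84,0,0,0.2,0],[0.84,0,0,0.2,0]]}}

```text
time_s: 21.8
position: [0.5881, -0.2449, 0.0165]
tcp_rot: [-0.269, 3.124, -0.004]
ft_force: [-2.8, -0.3, 4.3]
width: 0.163
```

```bash
python3 look2.py 16
```

```text
[-2.10515419 -0.02472882  3.94308478] [0.28098519 0.87382977 0.00963825] [ 0.58808806 -0.24486521  0.01653013] 0.16016865842976843 21.9
```

View pics/w16.png

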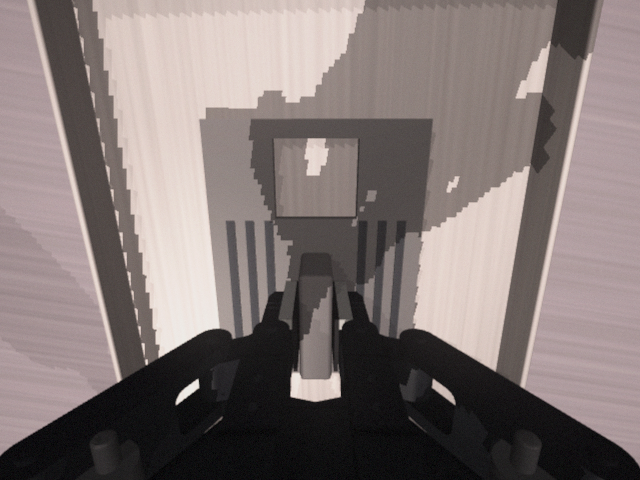

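View pics/s16.png

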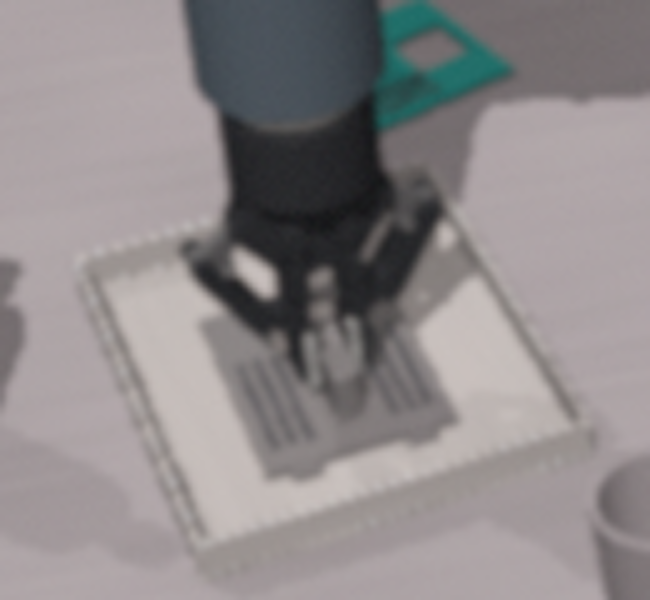

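>>> {"api": "play_rows", "payload": {"commands": [[0.84,0,0,0.1,0],[0.84,0,0,0.2,0],[0.84,0,0,0.2,0]]}}

```text
time_s: 22.2
position: [0.5882, -0.2449, 0.0165]
tcp_rot: [-0.27, 3.123, -0.005]
ft_force: [-6.1, 3.4, 13.8]
width: 0.163
```

>>> {"api": "play_rows", "payload": {"commands": [[0.84,0,0,0.1,0],[0.84,0,0,0.2,0],[0.84,0,0,0.2,0]]}}

```text
time_s: 22.5
position: [0.5882, -0.2449, 0.0165]
tcp_rot: [-0.27, 3.122, -0.006]
ft_force: [-4.9, 2.8, 14.4]
width: 0.164
```

```bash
python3 look2.py 17
```

```text
[-5.88933482  2.09673695 13.35245931] [ 1.16098102  2.05151092 -0.04051733] [ 0.58822701 -0.24489666  0.01645995] 0.16213164068991898 22.6
```

View pics/w17.png

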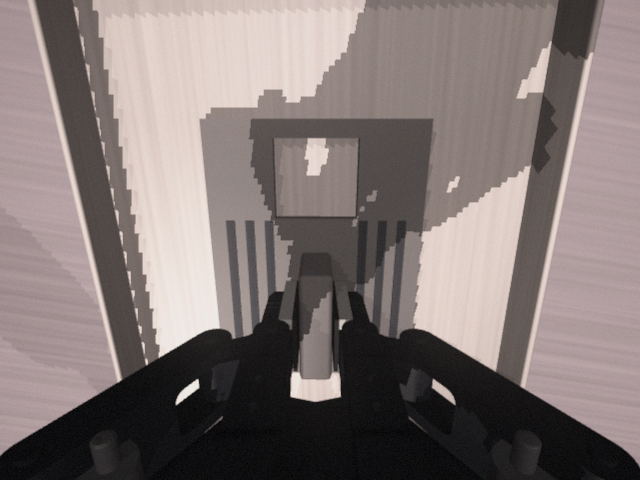

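>>> {"api": "play_rows", "payload": {"commands": [[0.84,0,0,0,0],[0.83,0,0,0,0],[0.82,0,0,0,0],[0.8,0,0,0,0],[0.75,0,0,0,0],[0.6,0,0,0,0],[0.4,0,0,0,0],[0.4,0,0,0,0]]}}

```text
time_s: 23.4
position: [0.5883, -0.2449, 0.0164]
tcp_rot: [-0.27, 3.122, -0.006]
ft_force: [0.2, 0.1, -0.9]
width: 0.596
```

```bash
python3 look2.py 18
```

```text
[ 0.27821481  0.18242982 -0.94597234] [ 0.06493767  0.01234148 -0.0141169 ] [ 0.58822238 -0.24490448  0.01647026] 0.6001172482038991 23.5
```

View pics/w18.png

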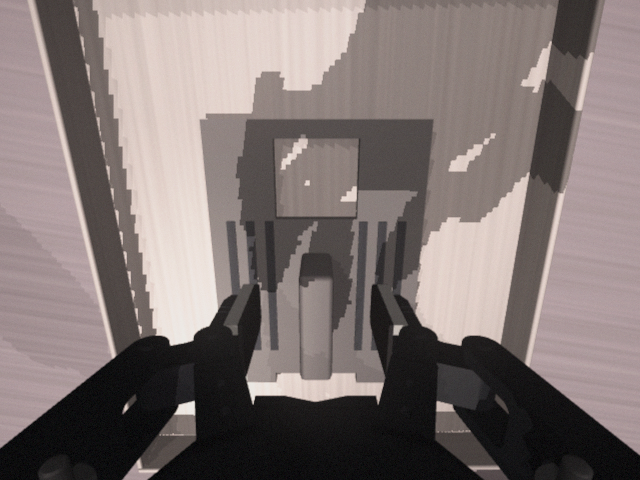

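>>> {"api": "play_rows", "payload": {"commands": [[0.4,0,0,-1,0],[0.4,0,0,-3,0],[0.4,0,0,-6,0],[0.4,0,0,-10,0],[0.4,0,0,-15,0],[0.4,5,0,-18,0],[0.4,10,0,-18,0],[0.4,14,0,-18,0],[0.4,14,0,-18,0],[0.4,14,0,-18,0]]}}

```text
time_s: 24.5
position: [0.4482, -0.2687, 0.197]
tcp_rot: [-0.269, 3.12, -0.008]
ft_force: [0.2, -0.4, 0.4]
width: 0.598
```

```bash
python3 - <<'E'
from h import *
f=robot.grab_frame('top'); cv2.imwrite('pics/t19.png',f['color'])
g=robot.grab_frame('scene'); cv2.imwrite('pics/s19.png',g['color'])
cv2.imwrite('pics/s19c.png',cv2.resize(g['color'][230:340,180:310],None,fx=5,fy=5,interpolation=2))
o=robot.get_obs();print(o['ft_force'],o['position'],o['time_s'],o['joint_vel'].round(3))
E
```

```text
[ 0.02853874 -0.35151414  0.24214223] [ 0.44959077 -0.26839763  0.1960633 ] 24.6 [ 0.007  0.02   0.004 -0.002  0.003  0.   ]
```

View pics/t19.png

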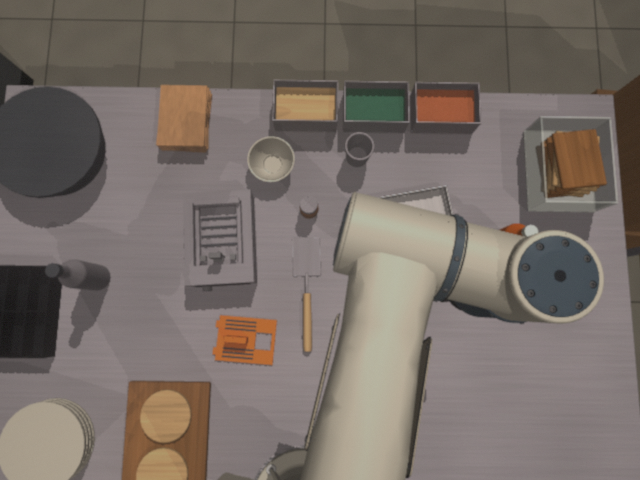

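View pics/s19.png

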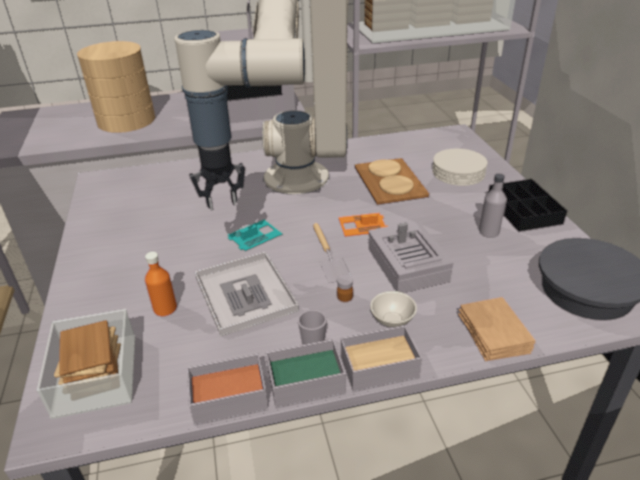

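View pics/s19c.png

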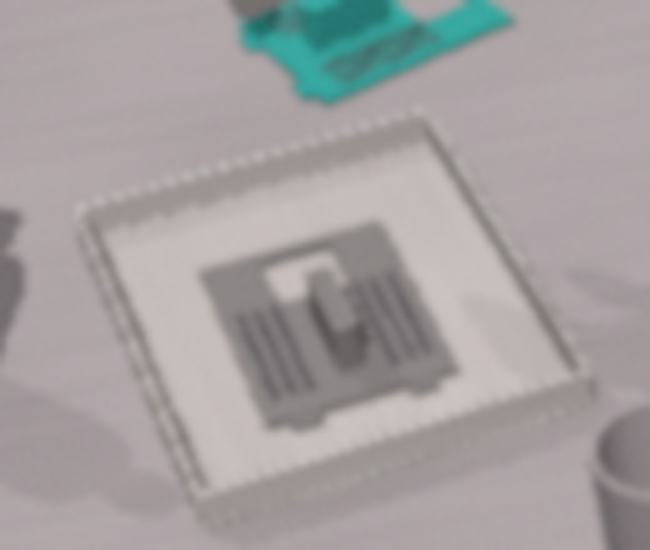

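The cover lies flat in the tray at scene (245,292), finger bar up. The bystanders are in the same places as in the first picture, and the arm is clear.

```bash
python3 -c "
from plant import robot
print(robot.hand_in())"
```

```text
the job is handed in; nothing more can be done
None
```

The grey filter cover is off the extractor and lying flat in the tray, finger bar up. I handed the job in at about 24.6 s of the 64 s; no verdict was reported.

- **Unlatching:** I found the tab by touch and pressed it until the cover popped. The tab force I read was about 6 N along its travel (up to about 8 N with friction), below the 14 N break limit. I then drew the cover 10 mm towards the tab end. It lifted with no sign of jamming; the force matched its own weight, roughly 1.5 N.
- **Setting down:** The cover was still about 5 degrees tilted in the grip, so its lug end touched the tray first. Pressing with up to about 10 N did not level it. I loosened the grip slightly and pressed it down until it stopped. At the stop the force reached about 14 N, then I released it.
- **Last checks:** The cover did not move as the fingers opened, and the final scene picture shows it flat inside the tray. The bystanders look where they were. The arm was clear of everything, with the force reading about zero. In the top view the arm hid the tray, so flatness was checked only in the scene and wrist pictures.

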